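# Pack the paint bottles into the round carrier

## Task

Fold the carrier's handle down to either side so that its mouth is clear, then pack every paint bottle on the table and the one left inside it upright on the carrier's floor, the tall bottle in the middle and the small ones round it. Then stand the handle straight up again, ready to be carried away, and leave the ink jars and the tape roll where they are.

Things in the scene. Friction and masses are not known exactly. Their poses are not given: they have to be found in the camera images.
- carrier_floor (a point): centre of the inner floor of the round carrier, a galvanised steel tub that does not slide. Inside diameter 149 mm, wall 2.5 mm, rim 48 mm and inner floor 4 mm above the table. Seven bottles (46 mm) just fit in one layer: one in the middle, six round it with centres about 49 mm from it. z up; the handle's hinge runs along this frame's y and its ears stand out to 87 mm from the middle
- bail (a joint): angle of the carrier's bow handle (rad): 0 straight up, positive leaning toward the carrier's +x, negative toward -x; stops at -1.3 and +1.3 (folded: grip 120 mm to the side, 73 mm above the table). Hinge line: across the carrier's middle, 40 mm above the table. Stiff: it stays where it is left; about 2 N at the grip moves it
- bail_grip (a point): centre of the handle's turned wooden grip, 20 mm thick and 90 mm long, lying along the carrier's y, 125 mm from the hinge line; when up it is 165 mm above the table and crosses over the mouth. z points away from the hinge line
- tall_mid (a point): the one tall bottle: smooth white round bottle, body 46 mm in diameter, shoulder 82 mm above the foot, then a black screw cap 24 mm in diameter and 30 mm tall (the place to grip); 112 mm tall overall, about 0.15 kg. This point is on its axis, half-way up (56 mm above the foot); z points to the cap
- small_1_mid (a point): a small bottle on the table: smooth white round bottle, body 46 mm in diameter, shoulder 62 mm above the foot, then a black screw cap 24 mm in diameter and 30 mm tall (the place to grip); 92 mm tall overall, about 0.11 kg. This point is on its axis, half-way up (46 mm above the foot); z points to the cap. May be absent
- small_2_mid (a point): a small bottle on the table: smooth white round bottle, body 46 mm in diameter, shoulder 62 mm above the foot, then a black screw cap 24 mm in diameter and 30 mm tall (the place to grip); 92 mm tall overall, about 0.11 kg. This point is on its axis, half-way up (46 mm above the foot); z points to the cap. May be absent
- small_3_mid (a point): a small bottle on the table: smooth white round bottle, body 46 mm in diameter, shoulder 62 mm above the foot, then a black screw cap 24 mm in diameter and 30 mm tall (the place to grip); 92 mm tall overall, about 0.11 kg. This point is on its axis, half-way up (46 mm above the foot); z points to the cap. May be absent
- small_4_mid (a point): a small bottle on the table: smooth white round bottle, body 46 mm in diameter, shoulder 62 mm above the foot, then a black screw cap 24 mm in diameter and 30 mm tall (the place to grip); 92 mm tall overall, about 0.11 kg. This point is on its axis, half-way up (46 mm above the foot); z points to the cap. May be absent
- small_5_mid (a point): a small bottle on the table: smooth white round bottle, body 46 mm in diameter, shoulder 62 mm above the foot, then a black screw cap 24 mm in diameter and 30 mm tall (the place to grip); 92 mm tall overall, about 0.11 kg. This point is on its axis, half-way up (46 mm above the foot); z points to the cap. May be absent
- stray_mid (a point): the small bottle that already stands somewhere inside the carrier, perhaps in the middle or in the way: smooth white round bottle, body 46 mm in diameter, shoulder 62 mm above the foot, then a black screw cap 24 mm in diameter and 30 mm tall (the place to grip); 92 mm tall overall, about 0.11 kg. This point is on its axis, half-way up (46 mm above the foot); z points to the cap. 
- ink_jar_a: bystander: squat jar of printing ink with a screw lid as wide as itself, 48 mm in diameter, 50 mm tall; origin under its centre
- ink_jar_b: bystander: a second squat ink jar, 48 mm in diameter, 50 mm tall; origin under its centre
- tape_roll: bystander: roll of masking tape lying flat, 100 mm across, 24 mm high; origin under its centre
Not all that is in view belongs to the job. What is shaped like the part that bears stray_mid but turquoise is not meant. What is shaped like the part that bears small_5_mid but blue is not meant.

How it is judged:
On the way, in this order (a step that is already met when the one before it is completed fails the run):
1. the handle is folded well down to one side (more than 1.05 rad from upright) ((value of joint bail above 1.05 rad or value of joint bail below -1.05 rad)), for 0.2 s.
2. every bottle stands upright on the carrier's floor, the tall one in the middle (horizontal distance between each of small_1_mid, small_2_mid, small_3_mid, small_4_mid, small_5_mid, stray_mid and carrier_floor below 0.056 m and z of small_1_mid in the frame of carrier_floor between 0.04 and 0.052 m and angle between each of small_1_mid, small_2_mid, small_3_mid, small_4_mid, small_5_mid, stray_mid, tall_mid's own z axis and vertical below 0.12 rad and z of small_2_mid in the frame of carrier_floor between 0.04 and 0.052 m and z of small_3_mid in the frame of carrier_floor between 0.04 and 0.052 m and z of small_4_mid in the frame of carrier_floor between 0.04 and 0.052 m and z of small_5_mid in the frame of carrier_floor between 0.04 and 0.052 m and z of stray_mid in the frame of carrier_floor between 0.04 and 0.052 m and horizontal distance between tall_mid and carrier_floor below 0.012 m and z of tall_mid in the frame of carrier_floor between 0.05 and 0.062 m), for 0.2 s.
At the end, for the whole second after the job is handed in: every bottle present stands upright (within 0.12 rad) and still on the carrier's inner floor, the tall one within 12 mm of the middle, the small ones inside the wall; the handle stands up (within 0.2 rad) (all of step 2 and linear speed of each of small_1, small_2, small_3, small_4, small_5, stray, tall below 0.02 m/s and value of joint bail between -0.2 and 0.2 rad); the robot touches nothing.
It fails at once if a bystander (ink jar, tape roll) is moved more than 25 mm (distance of any of ink_jar_a, ink_jar_b, tape_roll from where it was at the start of the episode above 0.025 m).
Of small_1, small_2, small_3, small_4, small_5 only 4 to 5 are there at a start; the rules pass over those that are not, and their reading is None.
At some moment in a run one of small_1, small_2, small_3, small_4, small_5 may be knocked a few centimetres aside while the robot is not near it.
It also fails if it takes over 210 s, if anything falls off the work surface, if the arm or the gripper's body presses on something with over 40 N, if the wrist force passes 120 N, or if a joint passes its speed limit or range.

## Robot

A 7-joint arm with a two-finger parallel gripper is mounted at the origin on a cart in front of the work surface, level with it; the furniture and walls round the work are solid. World frame = base frame: x ahead of the robot, y to its left, z up, the work surface at z = 0. Lengths are in m, angles in rad, forces in N, time in s.
With the tool pointing down it reaches from about 0.4 to 0.9 m from the base axis. Payload 5.5 kg.
Tool frame: the origin (TCP) lies midway between the tips of the shut fingers; the grasp point (between the pads) lies 19 mm behind it; z points along the fingers, x is the direction in which the jaws open and shut, and the axes are right-handed (so a half turn about z gives the same grasp; the last joint's range is limited). The gripper opens to 85 mm and grips with 20 to 120 N. Pads are 22 mm wide; open, the fingers measure 114 mm over their backs; the gripper's body (76 mm by 85 mm) begins 54 mm behind the grasp point. The pads swing forward as they close: fully open they stand 13 mm farther back than shut.
Start: joints at [1.517, 0.501, -0.427, 1.55, 0.221, 1.138, -0.21], TCP at [0.203, -0.618, 0.231] pointing down, gripper open.
Joint ranges: [-2.88, 2.88], [-0.31, 2.03], [-1.54, 1.56], [0.2, 2.42], [-1.41, 4.55], [0.19, 2.02], [-2.57, 2.57]. Speed limits (rad/s): [2.57, 2.57, 3.14, 3.14, 3.14, 3.14, 3.14].

## Interface

Orientations are given as a 3x3 rotation matrix whose columns are the frame's x, y, z axes.
In Python, from rig import bot gives the robot as it stands.
- The arm moves only by the tool apply_moves, never from a script. Its argument "moves" is a list of rows, each an object with "offset": the shift along the tool's x, y, z in mm, a list of three; "twist": the turn about the tool's z in degrees; "jaw": the opening, from -1 (shut) to 1 (fully open). A call has exactly 8 rows; each row is the pose to reach, as a shift and turn from the pose measured when the call began, along the tool's axes at that moment; what a row does not reach only later rows make up. A row lasts 1/8 s, in which the tool goes at most 62.5 mm and 10.7 degrees, less where a joint would pass 70% of its speed; a pose out of reach is approached as far as the arm can. A call with a gripper value outside its range is refused whole. The fingers move at their own pace and stop on an object; "grip_force" is the grip in N (left out, the last holds). Time passes only in rows, so rows that repeat a pose let the fingers close, or fill a call up. It gives the time, the measured TCP pose, the force and the opening at its end, in the units of the state.
- bot.get_obs(): the state, without advancing time (a new reading comes with each control period).
- bot.grab_frame(name): name is "side" or "top"; returns a dict with "pixels" (480x640x3 uint8, red, green, blue), "mtx" (3x3 intrinsics, pixels), "rvec" (rotation vector, rad) and "tvec" (3), from world to camera coordinates, as OpenCV has them. Camera axes: x right, y down, z forward; pixel columns grow to the right and rows downward; lengths in m; the calibration is good to about 2 mm. A picture is of the moment at which its call begins. There is no depth.
- bot.sign_off(): hands the job in, once; it reports no verdict.
The state is a dict: "time_s": time; "joint_pos": joint angles; "qd": joint speeds; "effort": joint torques, N m; "tcp_pos": TCP position; "tcp_rot": TCP orientation; "contact_force": force on the tool from outside, world axes, zero at the start; "moment": the same for the moment, N m; "width": finger opening in m.
Only numpy, scipy, OpenCV 4.12 (cv2) and the standard library are available. Lean on these libraries where they do the work, as an engineer would, in place of code of your own. Each camera call takes 0.05 s, during which the arm holds its last target. There are 200 camera calls.

## Working session

There is one attempt and no reset: what is moved stays moved. The work goes in short steps, Python scripts to look and compute and a tool call to move; the robot and the scene stay as the last step left them, time stands still between calls to the robot, and variables do not carry over. Pictures are saved under pics/ and viewed, about 12 in all and at most 16, crops included, and the job is handed in when it is done.

Besides the shell and the picture viewer there is one more tool, called after ">>>" as a command line: name --argument value ..., lists and objects as JSON in quotes. apply_moves: Moves the arm, as the interface text tells. Its arguments: {"type":"object","properties":{"moves":{"type":"array"},"grip_force":{"type":"number"}},"required":["moves"]}

```bash
mkdir -p pics; ls; cat > h.py <<'E'
from rig import bot
import cv2, numpy as np
def snap(n,f):
    d=bot.grab_frame(n); np.savez(f'pics/{f}.npz',**{k:np.array(v) for k,v in d.items()})
    cv2.imwrite(f'pics/{f}.png',d['pixels'][:,:,::-1]); return d
def load(f): return dict(np.load(f'pics/{f}.npz'))
def ray(d,u,v):
    R,_=cv2.Rodrigues(np.array(d['rvec'],float)); t=np.array(d['tvec'],float).ravel()
    K=np.array(d['mtx']); r=R.T@np.linalg.solve(K,[u,v,1.]); return -R.T@t,r
def atz(d,u,v,z):
    o,r=ray(d,u,v); return o+r*(z-o[2])/r[2]
def proj(d,p):
    return cv2.projectPoints(np.array(p,float).reshape(-1,1,3),np.array(d['rvec'],float),np.array(d['tvec'],float),np.array(d['mtx'],float),None)[0].reshape(-1,2)
E
python3 - <<'E'
from h import *
np.set_printoptions(precision=3,suppress=True)
for n in ('top','side'):
    d=snap(n,n+'0'); print(n,ray(d,320,240),np.array(d['mtx']).ravel())
print(bot.get_obs())
E
```

```text
pics
top (array([ 0.526, -0.022,  1.063]), array([ 0.123,  0.016, -0.992])) [462.458   0.    318.409   0.    462.458 242.855   0.      0.      1.   ]
side (array([0.451, 0.933, 0.653]), array([ 0.159, -0.859, -0.487])) [441.617   0.    319.57    0.    441.617 235.65    0.      0.      1.   ]
{'time_s': 0.1, 'joint_pos': array([ 1.517,  0.502, -0.427,  1.551,  0.221,  1.138, -0.21 ]), 'qd': array([-0.001, -0.001, -0.001, -0.001,  0.001, -0.002, -0.001]), 'effort': array([ -0.011, -57.081,  -5.839, -28.174,   0.01 ,   0.006,   0.   ]), 'tcp_pos': array([ 0.202, -0.617,  0.23 ]), 'tcp_rot': array([[ 0.312, -0.95 , -0.001],
       [-0.95 , -0.312,  0.002],
       [-0.002, -0.   , -1.   ]]), 'contact_force': array([-0.377,  0.763,  0.06 ]), 'moment': array([ 0.014,  0.005, -0.026]), 'width': 0.08555628482045856}
```

View pics/top0.png

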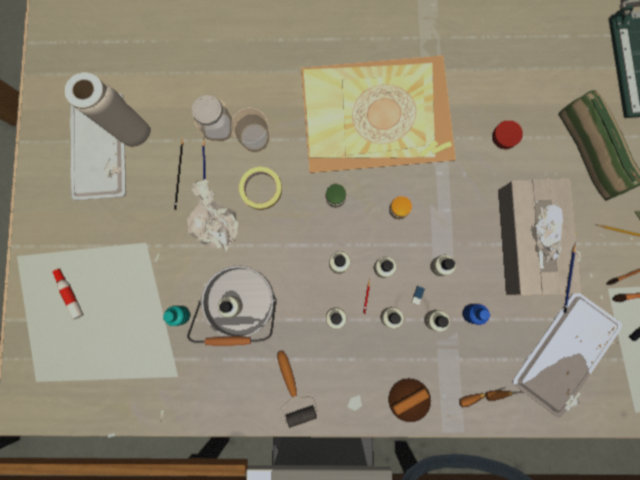

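View pics/side0.png

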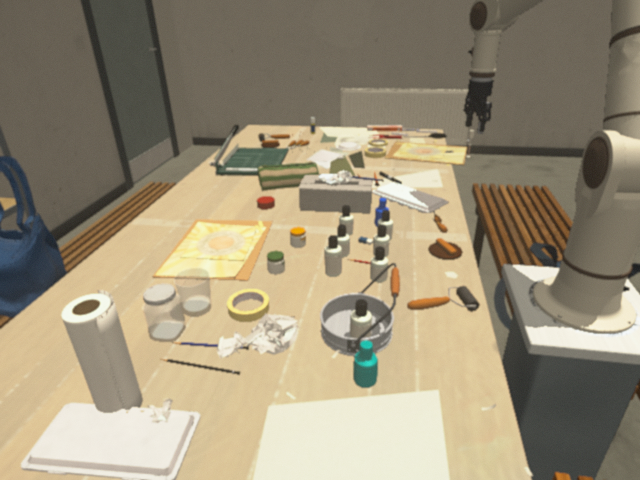

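```bash
python3 - <<'E'
import cv2
a=cv2.imread('pics/top0.png'); b=cv2.imread('pics/side0.png')
A=cv2.resize(a[235:365,150:510],None,fx=2.2,fy=2.2,interpolation=cv2.INTER_CUBIC)
B=cv2.resize(b[190:395,300:480],None,fx=2.8,fy=2.8,interpolation=cv2.INTER_CUBIC)
cv2.imwrite('pics/c1.png',A);cv2.imwrite('pics/c2.png',B)
E
```

```text
(no output)
```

View pics/c1.png

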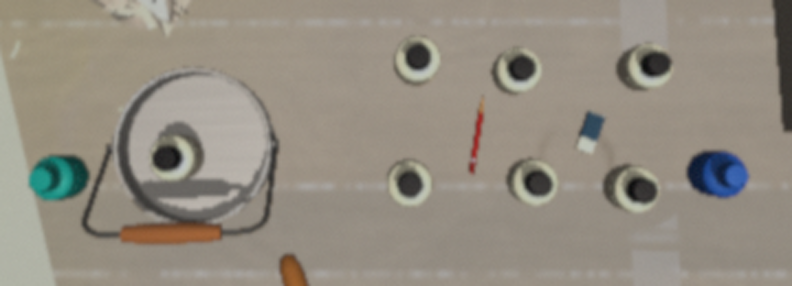

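View pics/c2.png

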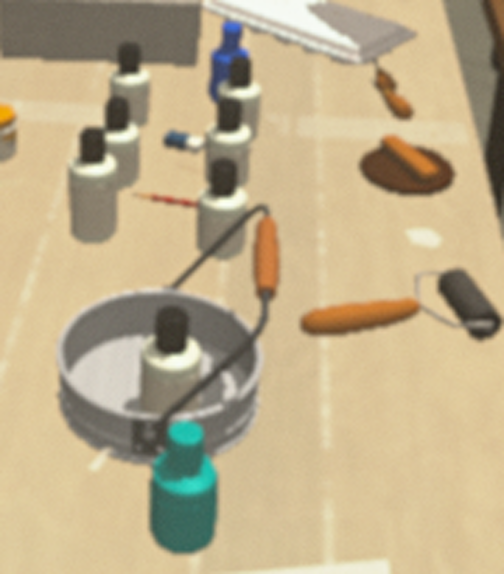

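```bash
cat > m1.py <<'E'
from h import *
from scipy.optimize import least_squares
np.set_printoptions(precision=3,suppress=True)
t=load('top0');s=load('side0')
T=lambda u,v:(u/2.2+150,v/2.2+235)
S=lambda u,v:(u/2.8+300,v/2.8+190)
for n,p,q,z in [('tall',(418,56),(92,133),.112),('b2',(521,68),(117,103),.092),('b3',(655,63),(129,48),.092),('b4',(409,184),(223,165),.092),('b5',(539,184),(229,105),.092),('b6',(641,190),(240,62),.092),('stray',(167,158),(171,315),.096)]:
    print(n,atz(t,*T(*p),z),atz(s,*S(*q),z))
print('rimC',atz(t,*T(194,145),.048),'side',atz(s,*S(160,353),.048))
print('ears',atz(t,*T(110,148),.04),atz(t,*T(275,143),.04),atz(s,*S(149,435),.04))
def tri(a,b):
    f=lambda p:np.r_[proj(t,p)[0]-a,proj(s,p)[0]-b]
    r=least_squares(f,[.4,.2,.1]); return r.x,r.fun
print('grip',tri(T(171,233),S(266,257)))
print('gripL/R',tri(T(121,234),S(266,297)),tri(T(221,232),S(266,218)))
for n,uv in [('jarA',(336,195)),('jarB',(401,207)),('turq',(170,316))]: print(n,atz(t,*uv,.05))
print('tape',atz(t,260,188,.024))
E
python3 m1.py
```

```text
tall [ 0.601 -0.048  0.112] [ 0.598 -0.039  0.112]
b2 [ 0.59  -0.146  0.092] [ 0.588 -0.139  0.092]
b3 [ 0.595 -0.273  0.092] [ 0.591 -0.267  0.092]
b4 [ 0.481 -0.039  0.092] [ 0.478 -0.032  0.092]
b5 [ 0.481 -0.161  0.092] [ 0.479 -0.149  0.092]
b6 [ 0.476 -0.256  0.092] [ 0.472 -0.247  0.092]
stray [0.506 0.19  0.096] [0.504 0.199 0.096]
rimC [0.518 0.174 0.048] side [0.513 0.184 0.048]
ears [0.515 0.26  0.04 ] [0.52  0.094 0.04 ] [0.512 0.266 0.04 ]
grip (array([0.439, 0.176, 0.138]), array([ 0.025,  0.564, -0.586,  0.018]))
gripL/R (array([0.438, 0.221, 0.135]), array([ 0.028,  0.631, -0.625,  0.019])) (array([0.441, 0.13 , 0.142]), array([ 0.022,  0.516, -0.561,  0.018]))
jarA [ 0.752 -0.042  0.05 ]
jarB [ 0.724 -0.186  0.05 ]
turq [0.486 0.322 0.05 ]
tape [0.775 0.132 0.024]
```

```bash
cat >> h.py <<'E'
np.set_printoptions(precision=3,suppress=True)
def to(x,y,z,psi=0):
    o=bot.get_obs(); R=np.array(o['tcp_rot']); d=R.T@(np.array([x,y,z])-o['tcp_pos'])*1000
    p=np.degrees(np.arctan2(R[1,0],R[0,0])); print('offset',d.round(0),'twist',round(-((psi-p+90)%180-90),1))
def caps(f,guess,shift=.012):
    d=load(f); g=cv2.cvtColor(d['pixels'],cv2.COLOR_RGB2HSV); out={}
    m=((g[:,:,2]<75)).astype('uint8')
    n,l,st,c=cv2.connectedComponentsWithStats(m)
    for k,(x,y,z) in guess.items():
        u=proj(d,[x,y,z-shift])[0]; i=[j for j in range(1,n) if 40<st[j,4]<400 and np.hypot(*(c[j]-u))<30]
        out[k]=[(atz(d,*c[j],z-shift)[:2].round(4),st[j,4]) for j in i]; print(k,out[k])
G=dict(tall=(.601,-.048,.112),b2=(.59,-.146,.092),b3=(.595,-.273,.092),b4=(.481,-.039,.092),b5=(.481,-.161,.092),b6=(.476,-.256,.092),stray=(.506,.19,.096))
E
python3 - <<'E'
from h import *
caps('top0',G)
to(.45,-.3,.25); to(.439,.176,.25)
E
```

```text
tall [(array([ 0.602, -0.047]), np.int32(89))]
b2 [(array([ 0.592, -0.147]), np.int32(90))]
b3 [(array([ 0.596, -0.275]), np.int32(107))]
b4 [(array([ 0.482, -0.038]), np.int32(85))]
b5 [(array([ 0.483, -0.16 ]), np.int32(96))]
b6 [(array([ 0.494, -0.313]), np.int32(101)), (array([ 0.476, -0.258]), np.int32(112))]
stray [(array([0.484, 0.219]), np.int32(133)), (array([0.507, 0.193]), np.int32(106))]
offset [-224. -334.  -19.] twist -71.8
offset [-680. -472.  -18.] twist -71.8
```

>>> apply_moves --moves '[{"offset":[-30,-50,-20],"twist":-10,"jaw":0.1},{"offset":[-60,-105,-20],"twist":-20,"jaw":0.1},{"offset":[-90,-155,-20],"twist":-30,"jaw":0.1},{"offset":[-125,-205,-20],"twist":-40,"jaw":0.1},{"offset":[-155,-255,-20],"twist":-50,"jaw":0.1},{"offset":[-190,-300,-20],"twist":-60,"jaw":0.1},{"offset":[-224,-334,-20],"twist":-70,"jaw":0.1},{"offset":[-260,-350,-20],"twist":-71.8,"jaw":0.1}]' --grip_force 30

```text
time_s: 1.1
tcp_pos: [0.4551, -0.2585, 0.2507]
tcp_rot: [[1.0, 0.004, 0.0], [0.004, -1.0, 0.003], [0.0, -0.003, -1.0]]
contact_force: [0.1, 0.4, 0.8]
width: 0.0469
```

```bash
python3 -c "
from h import *
to(.439,.176,.25)"
```

```text
offset [ -14. -435.    2.] twist 0.2
```

>>> apply_moves --moves '[{"offset":[-2,-55,0],"twist":0,"jaw":0.1},{"offset":[-4,-115,0],"twist":0,"jaw":0.1},{"offset":[-6,-175,0],"twist":0,"jaw":0.1},{"offset":[-8,-235,0],"twist":0,"jaw":0.1},{"offset":[-10,-295,0],"twist":0,"jaw":0.1},{"offset":[-14,-355,0],"twist":0,"jaw":0.1},{"offset":[-14,-410,0],"twist":0,"jaw":0.1},{"offset":[-15,-435,20],"twist":0,"jaw":0.1}]'

```text
time_s: 2.1
tcp_pos: [0.4386, 0.1804, 0.233]
tcp_rot: [[1.0, 0.008, 0.004], [0.008, -1.0, 0.005], [0.004, -0.005, -1.0]]
contact_force: [0.3, 0.1, -0.3]
width: 0.0468
```

```bash
python3 -c "
from h import *
to(.439,.176,.119)
d=snap('side','s1'); cv2.imwrite('pics/s1c.png',cv2.resize(d['pixels'][180:380,280:480,::-1],None,fx=2.5,fy=2.5))"
```

```text
offset [ -0.   5. 114.] twist 0.5
```

View pics/s1c.png

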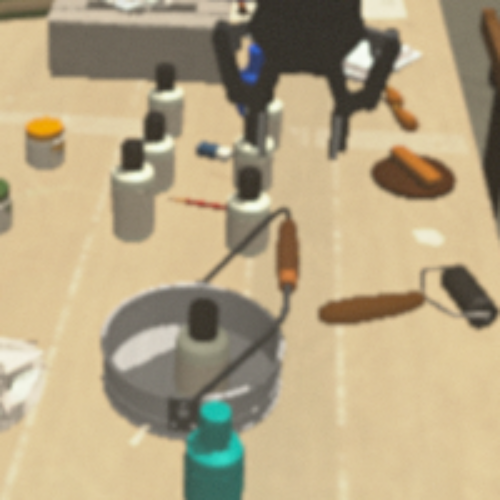

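>>> apply_moves --moves '[{"offset":[0,5,40],"twist":0,"jaw":0.1},{"offset":[0,5,80],"twist":0,"jaw":0.1},{"offset":[0,5,112],"twist":0.5,"jaw":0.1},{"offset":[0,5,112],"twist":0.5,"jaw":0.1},{"offset":[0,5,112],"twist":0.5,"jaw":-0.3},{"offset":[0,5,112],"twist":0.5,"jaw":-1},{"offset":[0,5,112],"twist":0.5,"jaw":-1},{"offset":[0,5,112],"twist":0.5,"jaw":-1}]' --grip_force 30

```text
time_s: 3.15
tcp_pos: [0.4371, 0.1778, 0.1191]
tcp_rot: [[1.0, 0.001, 0.001], [0.001, -1.0, 0.006], [0.001, -0.006, -1.0]]
contact_force: [-0.1, -0.0, 2.6]
width: 0.0189
```

>>> apply_moves --moves '[{"offset":[-8,0,8],"twist":0,"jaw":-1},{"offset":[-15,0,17],"twist":0,"jaw":-1},{"offset":[-22,0,26],"twist":0,"jaw":-1},{"offset":[-28,0,36],"twist":0,"jaw":-1},{"offset":[-33,0,46],"twist":0,"jaw":-1},{"offset":[-38,0,57],"twist":0,"jaw":-1},{"offset":[-38,0,57],"twist":0,"jaw":-1},{"offset":[-38,0,57],"twist":0,"jaw":-1}]'

```text
time_s: 4.15
tcp_pos: [0.3993, 0.1771, 0.0617]
tcp_rot: [[1.0, 0.001, 0.001], [0.001, -1.0, 0.005], [0.001, -0.005, -1.0]]
contact_force: [2.0, -4.3, -2.5]
width: 0.019
```

Release and rise; then look.

>>> apply_moves --moves '[{"offset":[0,0,0],"twist":0,"jaw":-0.3},{"offset":[0,0,0],"twist":0,"jaw":0},{"offset":[0,0,0],"twist":0,"jaw":0},{"offset":[0,0,-30],"twist":0,"jaw":0},{"offset":[0,0,-80],"twist":0,"jaw":0},{"offset":[0,0,-120],"twist":0,"jaw":0},{"offset":[0,60,-140],"twist":0,"jaw":0},{"offset":[0,120,-140],"twist":0,"jaw":0}]'

```text
time_s: 5.15
tcp_pos: [0.4005, 0.0563, 0.2028]
tcp_rot: [[1.0, 0.004, 0.005], [0.004, -1.0, 0.004], [0.005, -0.004, -1.0]]
contact_force: [1.3, -0.7, 0.5]
width: 0.0427
```

```bash
python3 -c "
from h import *
d=snap('top','t1'); caps('t1',G); to(.507,.192,.15)
cv2.imwrite('pics/t1c.png',cv2.resize(d['pixels'][240:370,150:310,::-1],None,fx=4,fy=4,interpolation=2))"
```

```text
tall [(array([ 0.602, -0.047]), np.int32(88))]
b2 [(array([ 0.592, -0.147]), np.int32(91))]
b3 [(array([ 0.596, -0.275]), np.int32(108))]
b4 [(array([ 0.482, -0.038]), np.int32(84))]
b5 [(array([ 0.483, -0.16 ]), np.int32(95))]
b6 [(array([ 0.494, -0.313]), np.int32(100)), (array([ 0.476, -0.258]), np.int32(112))]
stray [(array([0.487, 0.223]), np.int32(109)), (array([0.507, 0.193]), np.int32(105))]
offset [ 107. -147.   51.] twist -0.5
```

View pics/t1c.png

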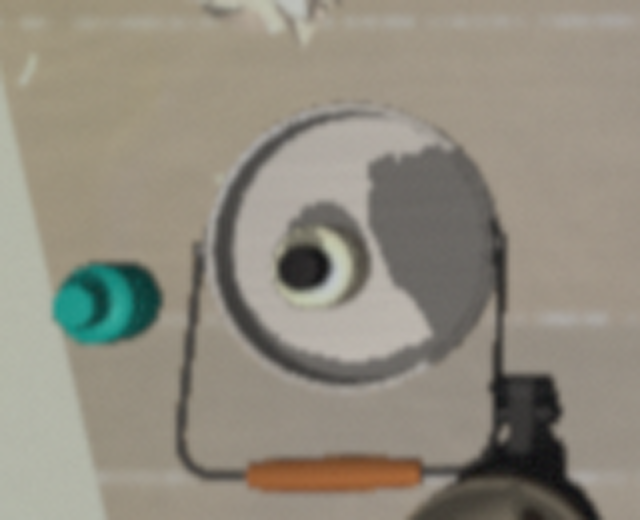

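```bash
python3 -c "
from h import *
d=load('t1'); im=cv2.resize(d['pixels'][240:370,150:310,::-1],None,fx=5,fy=5,interpolation=2)
a=np.linspace(0,2*np.pi,200)
for r,z,c in ((.077,.048,(0,0,255)),(.0745,.004,(0,255,0)),(.077,.0,(255,0,0))):
    p=proj(d,np.c_[.5175+r*np.cos(a),.177+r*np.sin(a),0*a+z]); p=((p-[150,240]+.5)*5).astype(int)
    cv2.polylines(im,[p],True,c,1)
cv2.imwrite('pics/t1o.png',im)"
```

```text
(no output)
```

View pics/t1o.png

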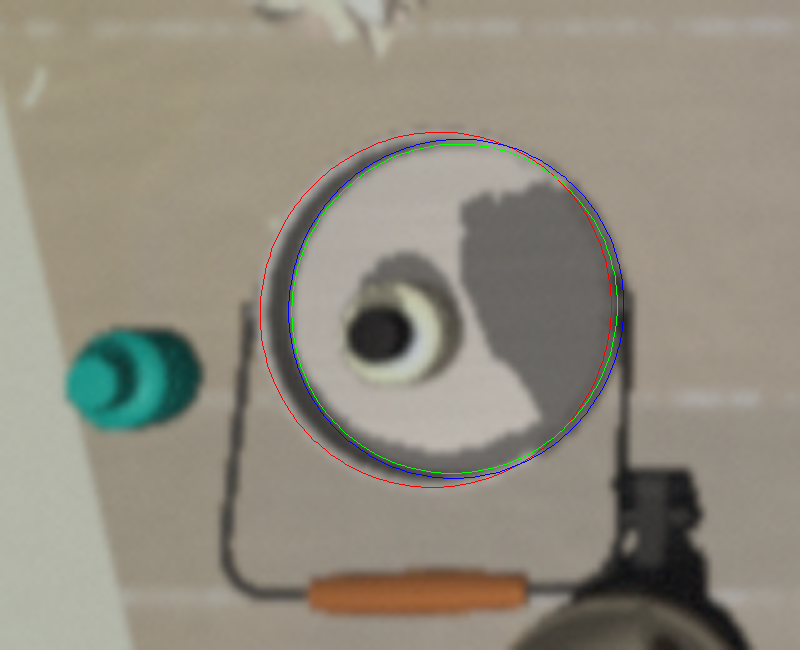

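>>> apply_moves --moves '[{"offset":[20,-30,0],"twist":0,"jaw":0},{"offset":[45,-65,10],"twist":0,"jaw":0},{"offset":[75,-105,20],"twist":0,"jaw":0},{"offset":[107,-147,40],"twist":0,"jaw":0},{"offset":[107,-147,50],"twist":0,"jaw":0},{"offset":[107,-147,50],"twist":0,"jaw":0},{"offset":[107,-147,50],"twist":0,"jaw":0},{"offset":[107,-147,50],"twist":0,"jaw":0}]'

```text
time_s: 6.2
tcp_pos: [0.5078, 0.1905, 0.1518]
tcp_rot: [[1.0, -0.011, 0.001], [-0.011, -1.0, -0.001], [0.001, 0.001, -1.0]]
contact_force: [-0.3, -0.3, 0.2]
width: 0.0427
```

>>> apply_moves --moves '[{"offset":[-1,-1,40],"twist":0,"jaw":0},{"offset":[-1,-1,80],"twist":0,"jaw":0},{"offset":[-1,-1,84],"twist":0,"jaw":0},{"offset":[-1,-1,84],"twist":0,"jaw":-1},{"offset":[-1,-1,84],"twist":0,"jaw":-1},{"offset":[-1,-1,84],"twist":0,"jaw":-1},{"offset":[-1,-1,80],"twist":0,"jaw":-1},{"offset":[-1,-1,72],"twist":0,"jaw":-1}]' --grip_force 40

```text
time_s: 7.2
tcp_pos: [0.5068, 0.1914, 0.0802]
tcp_rot: [[1.0, -0.011, 0.001], [-0.011, -1.0, -0.001], [0.001, 0.001, -1.0]]
contact_force: [-0.0, -0.4, -1.6]
width: 0.0228
```

>>> apply_moves --moves '[{"offset":[4,-15,0],"twist":-0.6,"jaw":-1},{"offset":[10,-35,0],"twist":-0.6,"jaw":-1},{"offset":[10,-35,5],"twist":-0.6,"jaw":-1},{"offset":[10,-35,11],"twist":-0.6,"jaw":-1},{"offset":[10,-35,11.5],"twist":-0.6,"jaw":-1},{"offset":[10,-35,11.5],"twist":-0.6,"jaw":-0.2},{"offset":[10,-35,11.5],"twist":-0.6,"jaw":-0.1},{"offset":[10,-35,11.5],"twist":-0.6,"jaw":-0.1}]'

```text
time_s: 8.2
tcp_pos: [0.517, 0.226, 0.0683]
tcp_rot: [[1.0, -0.0, 0.001], [-0.0, -1.0, -0.001], [0.001, 0.001, -1.0]]
contact_force: [0.2, 0.1, 0.7]
width: 0.0383
```

>>> apply_moves --moves '[{"offset":[0,0,-40],"twist":0,"jaw":-0.1},{"offset":[0,20,-80],"twist":0,"jaw":-0.1},{"offset":[-8,75,-85],"twist":0,"jaw":0},{"offset":[-16,135,-85],"twist":0,"jaw":0},{"offset":[-25,190,-85],"twist":0,"jaw":0},{"offset":[-32,240,-85],"twist":0,"jaw":0},{"offset":[-35.5,264.5,-80],"twist":0,"jaw":0},{"offset":[-35.5,264.5,-80],"twist":0,"jaw":0}]'

```text
time_s: 9.2
tcp_pos: [0.4806, -0.0409, 0.1482]
tcp_rot: [[1.0, -0.005, -0.001], [-0.005, -1.0, -0.002], [-0.001, 0.002, -1.0]]
contact_force: [-0.3, 0.1, 0.2]
width: 0.0427
```

```bash
python3 -c "
from h import *
d=snap('top','t2'); caps('t2',G|{'stray':(.517,.227,.096)}); to(.4815,-.0385,.064)"
```

```text
tall [(array([ 0.601, -0.046]), np.int32(98))]
b2 [(array([ 0.592, -0.147]), np.int32(92))]
b3 [(array([ 0.596, -0.275]), np.int32(108))]
b4 [(array([ 0.538, -0.045]), np.int32(167))]
b5 [(array([ 0.487, -0.146]), np.int32(238))]
b6 [(array([ 0.494, -0.313]), np.int32(102)), (array([ 0.476, -0.258]), np.int32(113))]
stray [(array([0.519, 0.224]), np.int32(108)), (array([0.493, 0.279]), np.int32(82)), (array([0.473, 0.215]), np.int32(79))]
offset [ 0. -0. 85.] twist -0.1
```

>>> apply_moves --moves '[{"offset":[1,0,45],"twist":0,"jaw":0},{"offset":[1,-1,80],"twist":0,"jaw":0},{"offset":[1,-1,84],"twist":0,"jaw":0},{"offset":[1,-1,84],"twist":0,"jaw":-1},{"offset":[1,-1,84],"twist":0,"jaw":-1},{"offset":[1,-1,84],"twist":0,"jaw":-1},{"offset":[1,-1,60],"twist":0,"jaw":-1},{"offset":[1,-1,10],"twist":0,"jaw":-1}]'

```text
time_s: 10.25
tcp_pos: [0.4807, -0.0381, 0.1385]
tcp_rot: [[1.0, -0.003, -0.003], [-0.003, -1.0, -0.0], [-0.003, 0.0, -1.0]]
contact_force: [0.3, -0.4, 0.2]
width: 0.0228
```

>>> apply_moves --moves '[{"offset":[-1,-45,-30],"twist":0,"jaw":-1},{"offset":[-3,-100,-35],"twist":0,"jaw":-1},{"offset":[-5,-155,-35],"twist":0,"jaw":-1},{"offset":[-7,-189.5,-25],"twist":0,"jaw":-1},{"offset":[-7,-189.5,-5],"twist":0,"jaw":-1},{"offset":[-7,-189.5,30],"twist":0,"jaw":-1},{"offset":[-7,-189.5,55],"twist":0,"jaw":-1},{"offset":[-7,-189.5,60],"twist":0,"jaw":-1}]'

```text
time_s: 11.25
tcp_pos: [0.4746, 0.151, 0.0777]
tcp_rot: [[1.0, -0.004, -0.003], [-0.004, -1.0, 0.0], [-0.003, -0.0, -1.0]]
contact_force: [1.7, 0.6, 0.5]
width: 0.0229
```

>>> apply_moves --moves '[{"offset":[-1,0,6],"twist":0,"jaw":-1},{"offset":[-1,0,9.5],"twist":0,"jaw":-1},{"offset":[-1,0,9.5],"twist":0,"jaw":-0.2},{"offset":[-1,0,9.5],"twist":0,"jaw":-0.1},{"offset":[-1,0,7],"twist":0,"jaw":-0.1},{"offset":[-1,0,-40],"twist":0,"jaw":-0.1},{"offset":[0,20,-75],"twist":0,"jaw":0},{"offset":[2,80,-75],"twist":0,"jaw":0}]'

```text
time_s: 12.25
tcp_pos: [0.4787, 0.074, 0.156]
tcp_rot: [[1.0, 0.003, 0.004], [0.003, -1.0, 0.002], [0.004, -0.002, -1.0]]
contact_force: [1.0, -1.1, -0.9]
width: 0.0426
```

```bash
python3 -c "
from h import *
d=snap('top','t3'); caps('t3',G|{'stray':(.517,.227,.096),'s4':(.4737,.1515,.096)}); to(.4825,-.1605,.15)"
```

```text
tall [(array([ 0.602, -0.047]), np.int32(90))]
b2 [(array([ 0.592, -0.147]), np.int32(91))]
b3 [(array([ 0.596, -0.275]), np.int32(107))]
b4 []
b5 [(array([ 0.483, -0.16 ]), np.int32(95))]
b6 [(array([ 0.494, -0.313]), np.int32(102)), (array([ 0.476, -0.258]), np.int32(112))]
stray [(array([0.519, 0.224]), np.int32(108)), (array([0.494, 0.278]), np.int32(80))]
s4 []
offset [  7. 221.   5.] twist -0.6
```

>>> apply_moves --moves '[{"offset":[1,50,0],"twist":0,"jaw":0},{"offset":[3,110,0],"twist":0,"jaw":0},{"offset":[5,170,0],"twist":0,"jaw":0},{"offset":[7,221,5],"twist":-0.6,"jaw":0},{"offset":[7,221,15],"twist":-0.6,"jaw":0},{"offset":[7,221,50],"twist":-0.6,"jaw":0},{"offset":[7,221,86],"twist":-0.6,"jaw":0},{"offset":[7,221,90],"twist":-0.6,"jaw":0}]'

```text
time_s: 13.3
tcp_pos: [0.4797, -0.1594, 0.0625]
tcp_rot: [[1.0, 0.001, -0.008], [0.001, -1.0, -0.004], [-0.008, 0.004, -1.0]]
contact_force: [0.3, -0.4, 1.1]
width: 0.043
```

>>> apply_moves --moves '[{"offset":[2,1,-1],"twist":0,"jaw":0},{"offset":[2,1,-1],"twist":0,"jaw":-0.5},{"offset":[2,1,-1],"twist":0,"jaw":-1},{"offset":[2,1,-1],"twist":0,"jaw":-1},{"offset":[2,1,-5],"twist":0,"jaw":-1},{"offset":[2,1,-50],"twist":0,"jaw":-1},{"offset":[2,0,-95],"twist":0,"jaw":-1},{"offset":[2,-40,-110],"twist":0,"jaw":-1}]'

```text
time_s: 14.3
tcp_pos: [0.4839, -0.1221, 0.1747]
tcp_rot: [[1.0, -0.006, -0.004], [-0.006, -1.0, -0.006], [-0.004, 0.006, -1.0]]
contact_force: [0.5, 0.8, -1.9]
width: 0.0226
```

```bash
python3 -c "
from h import *
to(.4737,.2015,.17);print(bot.get_obs()['width'])"
```

```text
offset [ -12. -324.    3.] twist -0.3
0.02261679695182886
```

>>> apply_moves --moves '[{"offset":[-2,-50,-8],"twist":0,"jaw":-1},{"offset":[-4,-110,-15],"twist":0,"jaw":-1},{"offset":[-6,-170,-15],"twist":0,"jaw":-1},{"offset":[-8,-230,-15],"twist":0,"jaw":-1},{"offset":[-10,-285,-15],"twist":0,"jaw":-1},{"offset":[-12,-324,-10],"twist":0,"jaw":-1},{"offset":[-12,-324,15],"twist":0,"jaw":-1},{"offset":[-12,-324,30],"twist":0,"jaw":-1}]'

```text
time_s: 15.3
tcp_pos: [0.4729, 0.2015, 0.1415]
tcp_rot: [[1.0, -0.005, -0.006], [-0.005, -1.0, -0.007], [-0.006, 0.008, -1.0]]
contact_force: [0.4, -0.2, -0.8]
width: 0.0229
```

```bash
python3 -c "
from h import *
to(.4737,.2015,.0685)"
```

```text
offset [ 1. -1. 73.] twist -0.3
```

>>> apply_moves --moves '[{"offset":[1,-1,30],"twist":0,"jaw":-1},{"offset":[1,-1,60],"twist":0,"jaw":-1},{"offset":[1,-1,72],"twist":0,"jaw":-1},{"offset":[1,-1,73.5],"twist":0,"jaw":-1},{"offset":[1,-1,73.5],"twist":0,"jaw":-0.2},{"offset":[1,-1,73.5],"twist":0,"jaw":-0.1},{"offset":[1,-1,70],"twist":0,"jaw":-0.1},{"offset":[1,-1,30],"twist":0,"jaw":-0.1}]'

```text
time_s: 16.3
tcp_pos: [0.4721, 0.2012, 0.1105]
tcp_rot: [[1.0, -0.005, -0.01], [-0.005, -1.0, -0.009], [-0.01, 0.009, -1.0]]
contact_force: [0.7, 0.0, 0.2]
width: 0.0388
```

```bash
python3 -c "
from h import *
to(.476,-.257,.16)"
```

```text
offset [  6. 459. -45.] twist -0.3
```

>>> apply_moves --moves '[{"offset":[0,25,-45],"twist":0,"jaw":0},{"offset":[1,85,-55],"twist":0,"jaw":0},{"offset":[2,147,-55],"twist":0,"jaw":0},{"offset":[3,209,-55],"twist":0,"jaw":0},{"offset":[4,271,-52],"twist":0,"jaw":0},{"offset":[5,333,-50],"twist":0,"jaw":0},{"offset":[6,395,-47],"twist":0,"jaw":0},{"offset":[6,450,-45],"twist":0,"jaw":0}]'

```text
time_s: 17.3
tcp_pos: [0.476, -0.2512, 0.1599]
tcp_rot: [[1.0, -0.006, -0.009], [-0.006, -1.0, -0.01], [-0.009, 0.01, -1.0]]
contact_force: [1.2, -0.3, 0.6]
width: 0.0429
```

```bash
python3 -c "
from h import *
d=snap('top','t4'); caps('t4',G|{'stray':(.517,.227,.096),'s4':(.4737,.1515,.096),'s5':(.4737,.2015,.096)}); to(.476,-.257,.064)"
```

```text
tall [(array([ 0.602, -0.047]), np.int32(88))]
b2 [(array([ 0.592, -0.148]), np.int32(108))]
b3 [(array([ 0.596, -0.275]), np.int32(107))]
b4 []
b5 []
b6 []
stray [(array([0.519, 0.224]), np.int32(108)), (array([0.494, 0.278]), np.int32(73)), (array([0.484, 0.227]), np.int32(41)), (array([0.475, 0.198]), np.int32(109))]
s4 [(array([0.475, 0.198]), np.int32(109)), (array([0.475, 0.148]), np.int32(99))]
s5 [(array([0.519, 0.224]), np.int32(108)), (array([0.484, 0.227]), np.int32(41)), (array([0.475, 0.198]), np.int32(109)), (array([0.475, 0.148]), np.int32(99))]
offset [ 2. -5. 95.] twist -0.9
```

```bash
cat > ov.py <<'E'
from h import *
import sys
def ov(f,slots,c=(.5175,.1765)):
    d=load(f); im=cv2.resize(d['pixels'][255:345,190:290,::-1],None,fx=7,fy=7,interpolation=2)
    a=np.linspace(0,2*np.pi,200)
    def circ(x,y,r,z,col):
        p=proj(d,np.c_[x+r*np.cos(a),y+r*np.sin(a),0*a+z]); p=((p-[190,255]+.5)*7).astype(int); cv2.polylines(im,[p],True,col,1)
    circ(*c,.077,.048,(0,0,255)); circ(*c,.0745,.048,(0,128,255)); circ(*c,.077,0,(255,0,0))
    for x,y,zt in slots: circ(x,y,.012,zt,(255,0,255)); circ(x,y,.023,zt-.030,(0,255,0))
    cv2.imwrite(f'pics/{f}o.png',im)
E
python3 -c "
from ov import *
ov('t4',[(.517,.2265,.096),(.4737,.2015,.096),(.4737,.1515,.096)])"
```

```text
(no output)
```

View pics/t4o.png

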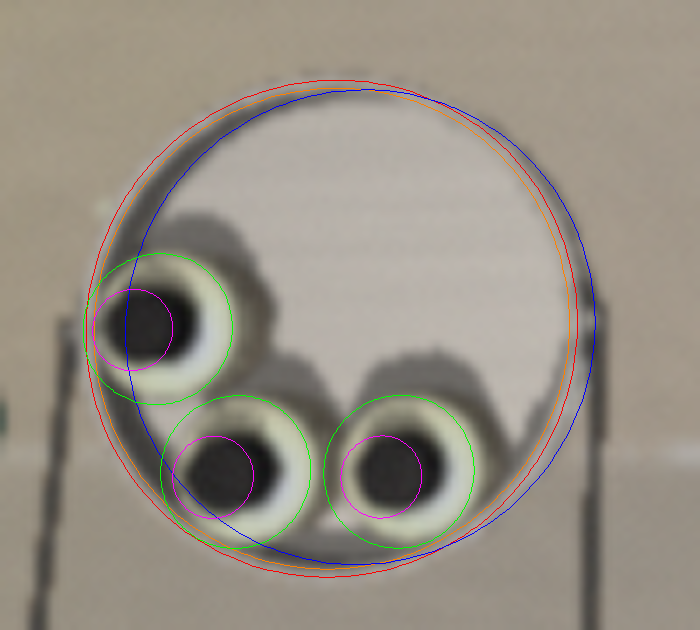

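>>> apply_moves --moves '[{"offset":[2,4,40],"twist":-0.5,"jaw":0},{"offset":[1,5,85],"twist":-0.5,"jaw":0},{"offset":[1,5,95],"twist":-0.5,"jaw":0},{"offset":[1,5,95],"twist":-0.5,"jaw":0},{"offset":[1,5,95],"twist":-0.5,"jaw":-0.5},{"offset":[1,5,95],"twist":-0.5,"jaw":-1},{"offset":[1,5,95],"twist":-0.5,"jaw":-1},{"offset":[1,5,95],"twist":-0.5,"jaw":-1}]'

```text
time_s: 18.35
tcp_pos: [0.476, -0.2672, 0.0661]
tcp_rot: [[1.0, -0.007, -0.008], [-0.007, -1.0, -0.016], [-0.008, 0.016, -1.0]]
contact_force: [-0.9, 1.5, 6.7]
width: 0.0226
```

>>> apply_moves --moves '[{"offset":[0,0,0],"twist":0,"jaw":-0.4},{"offset":[0,0,0],"twist":0,"jaw":0},{"offset":[0,0,-10],"twist":0,"jaw":0},{"offset":[0,0,-40],"twist":0,"jaw":0},{"offset":[0,0,-70],"twist":0,"jaw":0},{"offset":[0,0,-90],"twist":0,"jaw":0},{"offset":[-100,0,-100],"twist":0,"jaw":0},{"offset":[-100,0,-100],"twist":0,"jaw":0}]'

```text
time_s: 19.35
tcp_pos: [0.3745, -0.2646, 0.1668]
tcp_rot: [[1.0, -0.007, -0.01], [-0.007, -1.0, -0.016], [-0.01, 0.016, -1.0]]
contact_force: [-0.1, -0.7, 0.3]
width: 0.0425
```

```bash
python3 -c "
from h import *
d=snap('top','t5'); caps('t5',G); print(bot.get_obs()['tcp_rot']); to(.476,-.257,.1)"
```

```text
tall [(array([ 0.602, -0.047]), np.int32(88))]
b2 [(array([ 0.592, -0.147]), np.int32(90))]
b3 [(array([ 0.596, -0.275]), np.int32(107))]
b4 []
b5 []
b6 [(array([ 0.494, -0.313]), np.int32(100)), (array([ 0.476, -0.258]), np.int32(119))]
stray [(array([0.519, 0.224]), np.int32(107)), (array([0.484, 0.227]), np.int32(41)), (array([0.475, 0.198]), np.int32(109)), (array([0.475, 0.148]), np.int32(100))]
[[ 1.    -0.009 -0.016]
 [-0.009 -1.    -0.016]
 [-0.016  0.016 -1.   ]]
offset [108. -10.  64.] twist -0.5
```

>>> apply_moves --moves '[{"offset":[50,-6,-10],"twist":0,"jaw":0},{"offset":[108,-9,-5],"twist":0,"jaw":0},{"offset":[108,-9,20],"twist":-0.5,"jaw":0},{"offset":[108,-10,60],"twist":-0.5,"jaw":0},{"offset":[107,-10,90],"twist":-0.5,"jaw":0},{"offset":[107,-10,99],"twist":-0.5,"jaw":0},{"offset":[107,-10,99],"twist":-0.5,"jaw":0},{"offset":[107,-10,99],"twist":-0.5,"jaw":0}]'

```text
time_s: 20.4
tcp_pos: [0.4759, -0.2578, 0.0665]
tcp_rot: [[1.0, -0.0, -0.014], [-0.001, -1.0, -0.017], [-0.014, 0.017, -1.0]]
contact_force: [0.3, -0.5, -0.3]
width: 0.0422
```

>>> apply_moves --moves '[{"offset":[0,0,2.5],"twist":0,"jaw":0},{"offset":[0,0,2.5],"twist":0,"jaw":-0.5},{"offset":[0,0,2.5],"twist":0,"jaw":-1},{"offset":[0,0,2.5],"twist":0,"jaw":-1},{"offset":[0,0,-3],"twist":0,"jaw":-1},{"offset":[0,0,-50],"twist":0,"jaw":-1},{"offset":[2,-10,-100],"twist":0,"jaw":-1},{"offset":[5,-60,-120],"twist":0,"jaw":-1}]'

```text
time_s: 21.4
tcp_pos: [0.4841, -0.1986, 0.188]
tcp_rot: [[1.0, -0.007, -0.01], [-0.007, -1.0, -0.019], [-0.01, 0.019, -1.0]]
contact_force: [1.1, 0.9, -1.5]
width: 0.0226
```

```bash
python3 -c "
from h import *
to(.517,.129,.18);print(bot.get_obs()['width'])"
```

```text
offset [  31. -328.    1.] twist -0.4
0.022623050624050223
```

>>> apply_moves --moves '[{"offset":[4,-50,0],"twist":0,"jaw":-1},{"offset":[10,-110,0],"twist":0,"jaw":-1},{"offset":[16,-170,0],"twist":0,"jaw":-1},{"offset":[22,-230,0],"twist":0,"jaw":-1},{"offset":[28,-290,0],"twist":0,"jaw":-1},{"offset":[31,-328,2],"twist":0,"jaw":-1},{"offset":[31,-328,20],"twist":0,"jaw":-1},{"offset":[31,-328,35],"twist":0,"jaw":-1}]'

```text
time_s: 22.4
tcp_pos: [0.5164, 0.1275, 0.1451]
tcp_rot: [[1.0, -0.007, -0.011], [-0.007, -1.0, -0.02], [-0.011, 0.02, -1.0]]
contact_force: [0.6, -0.5, -0.9]
width: 0.0228
```

```bash
python3 -c "
from h import *
to(.517,.129,.0685)"
```

```text
offset [ 1. -3. 76.] twist -0.4
```

>>> apply_moves --moves '[{"offset":[1,-3,30],"twist":0,"jaw":-1},{"offset":[1,-3,60],"twist":0,"jaw":-1},{"offset":[1,-3,74],"twist":0,"jaw":-1},{"offset":[1,-3,76.5],"twist":0,"jaw":-1},{"offset":[1,-3,76.5],"twist":0,"jaw":-0.2},{"offset":[1,-3,76.5],"twist":0,"jaw":-0.1},{"offset":[1,-3,72],"twist":0,"jaw":-0.1},{"offset":[1,-3,30],"twist":0,"jaw":-0.1}]'

```text
time_s: 23.4
tcp_pos: [0.5152, 0.1287, 0.1137]
tcp_rot: [[1.0, -0.007, -0.016], [-0.007, -1.0, -0.021], [-0.016, 0.022, -1.0]]
contact_force: [0.1, 0.8, -0.6]
width: 0.0387
```

```bash
python3 -c "
from h import *
to(.592,-.147,.15)"
```

```text
offset [ 78. 276. -32.] twist -0.4
```

>>> apply_moves --moves '[{"offset":[5,20,-45],"twist":0,"jaw":0},{"offset":[20,75,-55],"twist":0,"jaw":0},{"offset":[38,130,-55],"twist":0,"jaw":0},{"offset":[52,185,-50],"twist":0,"jaw":0},{"offset":[68,240,-40],"twist":0,"jaw":0},{"offset":[78,276,-32],"twist":0,"jaw":0},{"offset":[78,276,-15],"twist":0,"jaw":0},{"offset":[78,276,-5],"twist":0,"jaw":0}]'

```text
time_s: 24.4
tcp_pos: [0.5907, -0.1469, 0.1225]
tcp_rot: [[1.0, -0.007, -0.018], [-0.007, -1.0, -0.02], [-0.017, 0.021, -1.0]]
contact_force: [0.8, 0.6, 0.3]
width: 0.0427
```

```bash
python3 -c "
from h import *
d=snap('top','t6'); caps('t6',G|{'s6':(.517,.129,.096)}); to(.592,-.147,.064)"
```

```text
tall [(array([ 0.602, -0.047]), np.int32(88))]
b2 []
b3 []
b4 []
b5 []
b6 []
stray [(array([0.519, 0.224]), np.int32(108)), (array([0.484, 0.227]), np.int32(42)), (array([0.475, 0.198]), np.int32(109)), (array([0.475, 0.148]), np.int32(100))]
s6 [(array([0.516, 0.125]), np.int32(94)), (array([0.475, 0.148]), np.int32(100))]
offset [ 3. -0. 57.] twist -0.3
```

>>> apply_moves --moves '[{"offset":[2.5,0,30],"twist":0,"jaw":0},{"offset":[2.5,0,56],"twist":0,"jaw":0},{"offset":[2.5,0,57],"twist":0,"jaw":0},{"offset":[2.5,0,57],"twist":0,"jaw":-0.5},{"offset":[2.5,0,57],"twist":0,"jaw":-1},{"offset":[2.5,0,57],"twist":0,"jaw":-1},{"offset":[2.5,0,52],"twist":0,"jaw":-1},{"offset":[2.5,0,10],"twist":0,"jaw":-1}]'

```text
time_s: 25.45
tcp_pos: [0.5896, -0.1467, 0.1094]
tcp_rot: [[1.0, -0.005, -0.025], [-0.006, -1.0, -0.019], [-0.025, 0.019, -1.0]]
contact_force: [-0.1, -0.8, -1.0]
width: 0.0229
```

```bash
python3 -c "
from h import *
to(.5593,.154,.18);print(bot.get_obs()['width'])"
```

```text
offset [ -34. -299.  -75.] twist -0.3
0.022865777762149243
```

>>> apply_moves --moves '[{"offset":[-10,0,-50],"twist":0,"jaw":-1},{"offset":[-30,-30,-95],"twist":0,"jaw":-1},{"offset":[-34,-85,-95],"twist":0,"jaw":-1},{"offset":[-34,-145,-95],"twist":0,"jaw":-1},{"offset":[-34,-205,-95],"twist":0,"jaw":-1},{"offset":[-34,-265,-90],"twist":0,"jaw":-1},{"offset":[-34,-299,-75],"twist":0,"jaw":-1},{"offset":[-34,-299,-65],"twist":0,"jaw":-1}]'

```text
time_s: 26.45
tcp_pos: [0.5576, 0.1579, 0.1696]
tcp_rot: [[1.0, 0.001, -0.025], [0.0, -1.0, -0.017], [-0.025, 0.017, -1.0]]
contact_force: [-0.7, -1.0, -1.2]
width: 0.0225
```

```bash
python3 -c "
from h import *
to(.5593,.154,.0685)"
```

```text
offset [  4.   2. 101.] twist 0.0
```

>>> apply_moves --moves '[{"offset":[3,2,20],"twist":0,"jaw":-1},{"offset":[4,2,50],"twist":0,"jaw":-1},{"offset":[4,2,80],"twist":0,"jaw":-1},{"offset":[4,2,98],"twist":0,"jaw":-1},{"offset":[4,2,101.5],"twist":0,"jaw":-1},{"offset":[4,2,101.5],"twist":0,"jaw":-1},{"offset":[4,2,101.5],"twist":0,"jaw":-0.2},{"offset":[4,2,101.5],"twist":0,"jaw":-0.1}]'

```text
time_s: 27.45
tcp_pos: [0.5595, 0.1536, 0.068]
tcp_rot: [[1.0, -0.0, -0.025], [-0.001, -1.0, -0.017], [-0.025, 0.017, -1.0]]
contact_force: [0.2, -0.1, -0.5]
width: 0.0386
```

```bash
python3 -c "
from h import *
d=snap('top','t7'); caps('t7',G)
to(.596,-.275,.15)"
```

```text
tall [(array([ 0.602, -0.047]), np.int32(88))]
b2 []
b3 [(array([ 0.596, -0.275]), np.int32(107))]
b4 []
b5 []
b6 [(array([ 0.494, -0.313]), np.int32(102))]
stray []
offset [ 35. 430. -76.] twist -0.0
```

>>> apply_moves --moves '[{"offset":[0,0,-30],"twist":0,"jaw":-0.1},{"offset":[2,25,-80],"twist":0,"jaw":-0.1},{"offset":[5,85,-95],"twist":0,"jaw":0},{"offset":[10,145,-95],"twist":0,"jaw":0},{"offset":[15,205,-95],"twist":0,"jaw":0},{"offset":[20,265,-90],"twist":0,"jaw":0},{"offset":[25,325,-85],"twist":0,"jaw":0},{"offset":[30,380,-80],"twist":0,"jaw":0}]'

```text
time_s: 28.5
tcp_pos: [0.5912, -0.2278, 0.1536]
tcp_rot: [[1.0, -0.001, -0.025], [-0.002, -1.0, -0.018], [-0.025, 0.018, -1.0]]
contact_force: [1.5, -0.1, 1.0]
width: 0.0426
```

```bash
python3 -c "
from h import *
to(.5955,-.274,.064)"
```

```text
offset [ 7. 45. 90.] twist -0.1
```

>>> apply_moves --moves '[{"offset":[7,25,10],"twist":0,"jaw":0},{"offset":[7,45,20],"twist":0,"jaw":0},{"offset":[7,45,50],"twist":0,"jaw":0},{"offset":[7,45,86],"twist":0,"jaw":0},{"offset":[7,45,90],"twist":0,"jaw":0},{"offset":[7,45,90],"twist":0,"jaw":-0.5},{"offset":[7,45,90],"twist":0,"jaw":-1},{"offset":[7,45,90],"twist":0,"jaw":-1}]'

```text
time_s: 29.5
tcp_pos: [0.5967, -0.2745, 0.0655]
tcp_rot: [[1.0, -0.001, -0.023], [-0.001, -1.0, -0.018], [-0.023, 0.018, -1.0]]
contact_force: [-0.6, -0.3, -0.9]
width: 0.0228
```

>>> apply_moves --moves '[{"offset":[0,0,-10],"twist":0,"jaw":-1},{"offset":[0,0,-60],"twist":0,"jaw":-1},{"offset":[-10,-15,-115],"twist":0,"jaw":-1},{"offset":[-20,-70,-135],"twist":0,"jaw":-1},{"offset":[-30,-130,-135],"twist":0,"jaw":-1},{"offset":[-35,-190,-135],"twist":0,"jaw":-1},{"offset":[-35,-250,-135],"twist":0,"jaw":-1},{"offset":[-35,-310,-135],"twist":0,"jaw":-1}]'

```text
time_s: 30.5
tcp_pos: [0.5653, 0.0397, 0.1968]
tcp_rot: [[1.0, -0.001, -0.021], [-0.002, -1.0, -0.019], [-0.021, 0.019, -1.0]]
contact_force: [1.3, 0.5, -1.4]
width: 0.0228
```

```bash
python3 -c "
from h import *
to(.5593,.204,.18);print(bot.get_obs()['width'])"
```

```text
offset [  -6. -165.   14.] twist -0.1
0.02276373054826586
```

>>> apply_moves --moves '[{"offset":[-2,-50,0],"twist":0,"jaw":-1},{"offset":[-4,-110,5],"twist":0,"jaw":-1},{"offset":[-6,-155,10],"twist":0,"jaw":-1},{"offset":[-6,-165,14],"twist":0,"jaw":-1},{"offset":[-6,-165,30],"twist":0,"jaw":-1},{"offset":[-6,-165,60],"twist":0,"jaw":-1},{"offset":[-6,-165,60],"twist":0,"jaw":-1},{"offset":[-6,-165,60],"twist":0,"jaw":-1}]'

```text
time_s: 31.5
tcp_pos: [0.5589, 0.2023, 0.1342]
tcp_rot: [[1.0, -0.003, -0.021], [-0.004, -1.0, -0.019], [-0.021, 0.019, -1.0]]
contact_force: [-0.2, -0.8, -0.2]
width: 0.0225
```

```bash
python3 -c "
from h import *
to(.5593,.204,.0695)"
```

```text
offset [ 2. -3. 65.] twist -0.2
```

>>> apply_moves --moves '[{"offset":[2,-2,15],"twist":0,"jaw":-1},{"offset":[2,-2,40],"twist":0,"jaw":-1},{"offset":[2,-2,60],"twist":0,"jaw":-1},{"offset":[2,-2,65],"twist":0,"jaw":-1},{"offset":[2,-2,65],"twist":0,"jaw":-1},{"offset":[2,-2,65.5],"twist":0,"jaw":-1},{"offset":[2,-2,65.5],"twist":0,"jaw":-0.2},{"offset":[2,-2,65.5],"twist":0,"jaw":-0.1}]'

```text
time_s: 32.5
tcp_pos: [0.5597, 0.203, 0.0688]
tcp_rot: [[1.0, -0.003, -0.02], [-0.004, -1.0, -0.019], [-0.02, 0.019, -1.0]]
contact_force: [-0.8, -0.2, -0.4]
width: 0.0387
```

```bash
python3 -c "
from h import *
to(.602,-.047,.16)"
```

```text
offset [ 41. 252. -87.] twist -0.2
```

>>> apply_moves --moves '[{"offset":[0,0,-35],"twist":0,"jaw":-0.1},{"offset":[3,20,-85],"twist":0,"jaw":-0.1},{"offset":[12,75,-95],"twist":0,"jaw":0},{"offset":[22,135,-95],"twist":0,"jaw":0},{"offset":[32,195,-92],"twist":0,"jaw":0},{"offset":[41,245,-87],"twist":0,"jaw":0},{"offset":[41,252,-87],"twist":0,"jaw":0},{"offset":[41,252,-87],"twist":0,"jaw":0}]'

```text
time_s: 33.5
tcp_pos: [0.6015, -0.0475, 0.1598]
tcp_rot: [[1.0, -0.005, -0.02], [-0.005, -1.0, -0.019], [-0.02, 0.019, -1.0]]
contact_force: [-0.9, 1.6, 0.8]
width: 0.0425
```

```bash
python3 -c "
from ov import *
d=snap('top','t8'); c=(.516,.1795)
import math
ov('t8',[(.5175,.1765,.096)])
caps('t8',{'in':(.5175,.1765,.096),'s30':(.56,.2,.096),'s330':(.56,.15,.096)}); to(.6015,-.047,.084)"
```

```text
in [(array([0.559, 0.197]), np.int32(104)), (array([0.56 , 0.149]), np.int32(98)), (array([0.519, 0.224]), np.int32(108)), (array([0.516, 0.125]), np.int32(94)), (array([0.484, 0.227]), np.int32(44)), (array([0.475, 0.198]), np.int32(109)), (array([0.475, 0.148]), np.int32(102))]
s30 [(array([0.559, 0.197]), np.int32(104)), (array([0.56 , 0.149]), np.int32(98)), (array([0.519, 0.224]), np.int32(108))]
s330 [(array([0.559, 0.197]), np.int32(104)), (array([0.56 , 0.149]), np.int32(98)), (array([0.516, 0.125]), np.int32(94))]
offset [ 2. -0. 76.] twist -0.1
```

View pics/t8o.png

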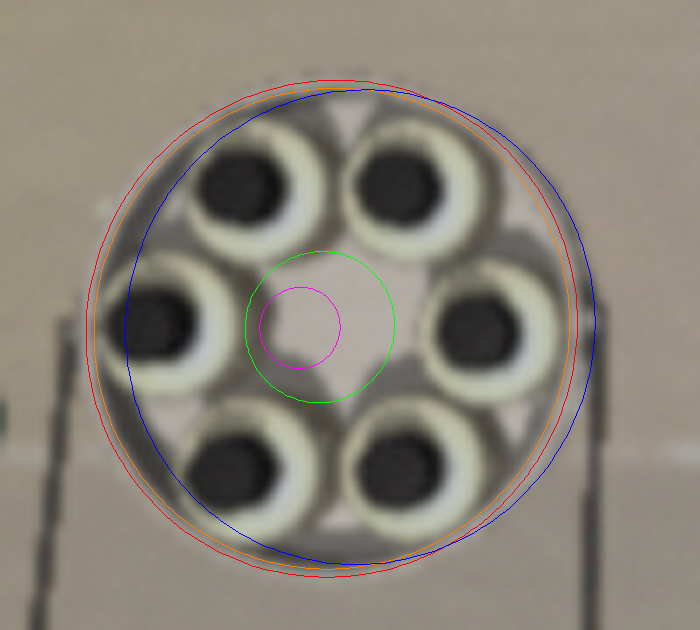

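>>> apply_moves --moves '[{"offset":[2,0,25],"twist":0,"jaw":0},{"offset":[2,0,55],"twist":0,"jaw":0},{"offset":[2,0,74],"twist":0,"jaw":0},{"offset":[2,0,75],"twist":0,"jaw":0},{"offset":[2,0,75],"twist":0,"jaw":-0.5},{"offset":[2,0,75],"twist":0,"jaw":-1},{"offset":[2,0,75],"twist":0,"jaw":-1},{"offset":[2,0,75],"twist":0,"jaw":-1}]'

```text
time_s: 34.55
tcp_pos: [0.6028, -0.047, 0.0861]
tcp_rot: [[1.0, -0.002, -0.018], [-0.003, -1.0, -0.018], [-0.018, 0.018, -1.0]]
contact_force: [-0.9, 1.1, 5.8]
width: 0.023
```

>>> apply_moves --moves '[{"offset":[0,0,-20],"twist":0,"jaw":-1},{"offset":[0,0,-75],"twist":0,"jaw":-1},{"offset":[-10,-25,-120],"twist":0,"jaw":-1},{"offset":[-30,-80,-128],"twist":0,"jaw":-1},{"offset":[-52,-135,-128],"twist":0,"jaw":-1},{"offset":[-72,-190,-128],"twist":0,"jaw":-1},{"offset":[-85,-222,-128],"twist":0,"jaw":-1},{"offset":[-85,-222,-128],"twist":0,"jaw":-1}]'

```text
time_s: 35.55
tcp_pos: [0.5188, 0.1814, 0.2131]
tcp_rot: [[1.0, 0.005, -0.017], [0.004, -1.0, -0.017], [-0.017, 0.017, -1.0]]
contact_force: [0.6, -0.2, -1.1]
width: 0.0228
```

```bash
python3 -c "
from h import *
to(.5166,.1775,.16);print(bot.get_obs()['width']); d=snap('side','s2');cv2.imwrite('pics/s2c.png',cv2.resize(d['pixels'][180:380,280:480,::-1],None,fx=3,fy=3))"
```

```text
offset [-1.  3. 53.] twist 0.3
0.022842452002391905
```

View pics/s2c.png

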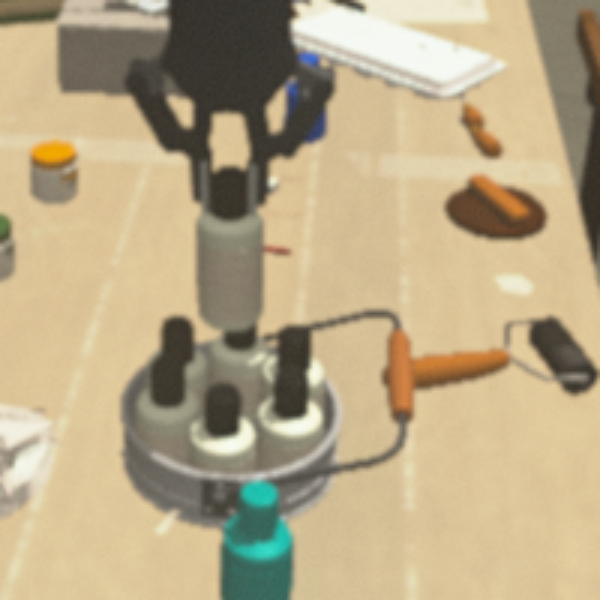

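>>> apply_moves --moves '[{"offset":[-1,3,10],"twist":0,"jaw":-1},{"offset":[-1,3,25],"twist":0,"jaw":-1},{"offset":[-1,3,40],"twist":0,"jaw":-1},{"offset":[-1,3,48],"twist":0,"jaw":-1},{"offset":[-1,3,50],"twist":0,"jaw":-1},{"offset":[-1,3,50],"twist":0,"jaw":-1},{"offset":[-1,3,50],"twist":0,"jaw":-1},{"offset":[-1,3,50],"twist":0,"jaw":-1}]'

```text
time_s: 36.6
tcp_pos: [0.5184, 0.1751, 0.1631]
tcp_rot: [[1.0, 0.001, -0.016], [0.001, -1.0, -0.018], [-0.017, 0.018, -1.0]]
contact_force: [0.7, -0.3, -1.2]
width: 0.0224
```

```bash
python3 -c "
from h import *
to(.5167,.1775,.091)"
```

```text
offset [-1. -4. 72.] twist 0.1
```

>>> apply_moves --moves '[{"offset":[-1,-2.5,0],"twist":0,"jaw":-1},{"offset":[-1,-2.5,8],"twist":0,"jaw":-1},{"offset":[-1,-2.5,14],"twist":0,"jaw":-1},{"offset":[-1,-3,20],"twist":0,"jaw":-1},{"offset":[-1,-3,26],"twist":0,"jaw":-1},{"offset":[-1,-3,30],"twist":0,"jaw":-1},{"offset":[-1,-3,30],"twist":0,"jaw":-1},{"offset":[-1,-3,30],"twist":0,"jaw":-1}]'

```text
time_s: 37.6
tcp_pos: [0.517, 0.1777, 0.1332]
tcp_rot: [[1.0, 0.001, -0.016], [0.001, -1.0, -0.018], [-0.016, 0.018, -1.0]]
contact_force: [-0.7, -0.4, -1.2]
width: 0.0229
```

```bash
python3 -c "
from h import *
to(.5167,.1775,.091); print(bot.get_obs()['contact_force'])"
```

```text
offset [ 0. -1. 42.] twist 0.1
[-0.674 -0.36  -1.171]
```

Foot is now below the neighbours' shoulders with no contact force. Lowering to the floor and releasing.

>>> apply_moves --moves '[{"offset":[0,-1,12],"twist":0,"jaw":-1},{"offset":[0,-1,24],"twist":0,"jaw":-1},{"offset":[0,-1,36],"twist":0,"jaw":-1},{"offset":[0,-1,42],"twist":0,"jaw":-1},{"offset":[0,-1,42.5],"twist":0,"jaw":-1},{"offset":[0,-1,42.5],"twist":0,"jaw":-0.4},{"offset":[0,-1,42.5],"twist":0,"jaw":-0.25},{"offset":[0,-1,42.5],"twist":0,"jaw":-0.25}]'

```text
time_s: 38.6
tcp_pos: [0.5166, 0.1779, 0.091]
tcp_rot: [[1.0, 0.001, -0.016], [0.001, -1.0, -0.018], [-0.016, 0.018, -1.0]]
contact_force: [-0.1, 0.5, -0.5]
width: 0.0324
```

>>> apply_moves --moves '[{"offset":[0,0,-10],"twist":0,"jaw":-0.25},{"offset":[0,0,-45],"twist":0,"jaw":-0.25},{"offset":[0,0,-85],"twist":0,"jaw":-0.25},{"offset":[-40,0,-100],"twist":0,"jaw":0},{"offset":[-80,0,-100],"twist":0,"jaw":0},{"offset":[-117,0,-90],"twist":0,"jaw":0},{"offset":[-117,0,-80],"twist":0,"jaw":0},{"offset":[-117,0,-70],"twist":0,"jaw":0}]'

```text
time_s: 39.6
tcp_pos: [0.4018, 0.179, 0.163]
tcp_rot: [[1.0, 0.001, -0.014], [0.0, -1.0, -0.018], [-0.014, 0.018, -1.0]]
contact_force: [-0.6, -0.2, -0.2]
width: 0.0429
```

```bash
python3 -c "
from ov import *
d=snap('top','t9'); ov('t9',[]); caps('t9',{'in':(.5175,.1765,.096),'tall':(.5175,.1765,.116)}); to(.3993,.177,.0617)
d=snap('side','s3');cv2.imwrite('pics/s3c.png',cv2.resize(d['pixels'][180:380,280:480,::-1],None,fx=3,fy=3))"
```

```text
in [(array([0.552, 0.226]), np.int32(59)), (array([0.559, 0.198]), np.int32(118)), (array([0.559, 0.149]), np.int32(97)), (array([0.518, 0.225]), np.int32(128)), (array([0.516, 0.18 ]), np.int32(127)), (array([0.516, 0.125]), np.int32(99)), (array([0.485, 0.228]), np.int32(65)), (array([0.474, 0.199]), np.int32(128)), (array([0.475, 0.148]), np.int32(115))]
tall [(array([0.552, 0.221]), np.int32(59)), (array([0.558, 0.194]), np.int32(118)), (array([0.559, 0.146]), np.int32(97)), (array([0.518, 0.22 ]), np.int32(128)), (array([0.516, 0.176]), np.int32(127)), (array([0.516, 0.122]), np.int32(99)), (array([0.486, 0.222]), np.int32(65)), (array([0.475, 0.194]), np.int32(128)), (array([0.476, 0.144]), np.int32(115))]
offset [ -0.  -0. 100.] twist -0.0
```

View pics/s3c.png

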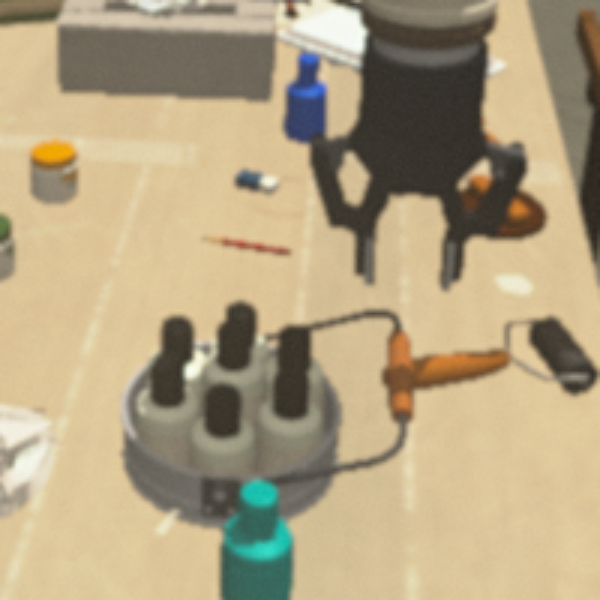

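View pics/t9o.png

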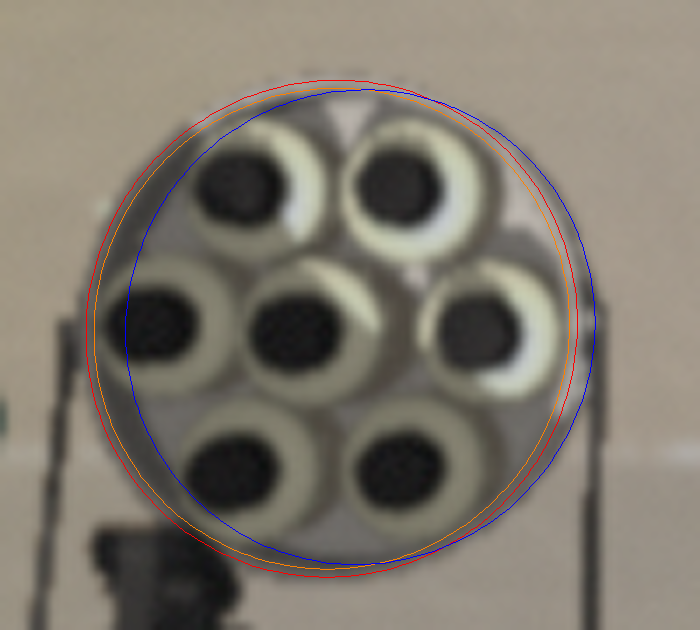

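>>> apply_moves --moves '[{"offset":[0,0,35],"twist":0,"jaw":0},{"offset":[0,0,75],"twist":0,"jaw":0},{"offset":[0,0,97],"twist":0,"jaw":0},{"offset":[0,0,99],"twist":0,"jaw":0},{"offset":[0,0,99],"twist":0,"jaw":-0.5},{"offset":[0,0,99],"twist":0,"jaw":-1},{"offset":[0,0,99],"twist":0,"jaw":-1},{"offset":[0,0,99],"twist":0,"jaw":-1}]' --grip_force 30

```text
time_s: 40.7
tcp_pos: [0.399, 0.1777, 0.0637]
tcp_rot: [[1.0, 0.001, -0.017], [0.001, -1.0, -0.017], [-0.017, 0.017, -1.0]]
contact_force: [-5.1, 2.5, 1.7]
width: 0.0192
```

```bash
python3 -c "
from h import *
o=bot.get_obs();R=o['tcp_rot'];p=o['tcp_pos'];print(p,o['width'],o['contact_force'])
g=p+[0,0,.019];c=np.array([.517,p[1],.04]);v=g-c;print(np.hypot(v[0],v[2]),np.arctan2(v[0],v[2]))
r=np.hypot(v[0],v[2]);a0=np.arctan2(v[0],v[2])
for a in np.linspace(a0,0,13)[1:]: print((R.T@(c+r*np.array([np.sin(a),0,np.cos(a)])-g)*1000).round(0),round(a,2))"
```

```text
[0.399 0.178 0.064] 0.01922737025558673 [-5.076  2.515  1.672]
0.12552817195447943 -1.2233655401278787
[  5.   0. -12.] -1.12
[ 11.   0. -23.] -1.02
[ 18.   1. -34.] -0.92
[ 26.   1. -44.] -0.82
[ 35.   1. -53.] -0.71
[ 45.   1. -61.] -0.61
[ 56.   1. -68.] -0.51
[ 67.   1. -74.] -0.41
[ 79.   1. -78.] -0.31
[ 91.   2. -82.] -0.2
[104.   2. -84.] -0.1
[117.   2. -85.] 0.0
```

>>> apply_moves --moves '[{"offset":[5,0,-12],"twist":0,"jaw":-1},{"offset":[11,0,-23],"twist":0,"jaw":-1},{"offset":[18,1,-34],"twist":0,"jaw":-1},{"offset":[26,1,-44],"twist":0,"jaw":-1},{"offset":[35,1,-53],"twist":0,"jaw":-1},{"offset":[45,1,-61],"twist":0,"jaw":-1},{"offset":[56,1,-68],"twist":0,"jaw":-1},{"offset":[56,1,-68],"twist":0,"jaw":-1}]'

```text
time_s: 41.7
tcp_pos: [0.4553, 0.1789, 0.1334]
tcp_rot: [[1.0, 0.002, -0.018], [0.001, -1.0, -0.018], [-0.018, 0.018, -1.0]]
contact_force: [-12.7, -0.9, 20.5]
width: 0.0192
```

```bash
python3 -c "
from h import *
o=bot.get_obs();R=o['tcp_rot'];p=o['tcp_pos'];print(p,o['width'],o['contact_force'])
g=p+[0,0,.019];c=np.array([.517,p[1],.04]);v=g-c
r=np.hypot(v[0],v[2]);a0=np.arctan2(v[0],v[2]);print(r,a0)
for a in np.linspace(a0,0,7)[1:]: print((R.T@(c+r*np.array([np.sin(a),0,np.cos(a)])-g)*1000).round(0),round(a,2))"
```

```text
[0.455 0.179 0.133] 0.019167805868866853 [-12.749  -0.877  20.503]
0.12826867513766982 -0.5022053153496425
[10.  0. -5.] -0.42
[19.  0. -9.] -0.33
[ 30.   0. -12.] -0.25
[ 40.   0. -15.] -0.17
[ 51.   0. -16.] -0.08
[ 61.   0. -17.] 0.0
```

>>> apply_moves --moves '[{"offset":[-1,0,-3],"twist":0,"jaw":-1},{"offset":[8,0,-8],"twist":0,"jaw":-1},{"offset":[18,0,-12],"twist":0,"jaw":-1},{"offset":[29,0,-15],"twist":0,"jaw":-1},{"offset":[40,0,-18],"twist":0,"jaw":-1},{"offset":[51,0,-19],"twist":0,"jaw":-1},{"offset":[61,0,-20],"twist":0,"jaw":-1},{"offset":[61,0,-20],"twist":0,"jaw":-1}]'

```text
time_s: 42.7
tcp_pos: [0.5188, 0.1798, 0.1543]
tcp_rot: [[1.0, 0.001, -0.015], [0.001, -1.0, -0.018], [-0.015, 0.018, -1.0]]
contact_force: [-0.9, 1.0, 4.2]
width: 0.0189
```

>>> apply_moves --moves '[{"offset":[0,0,0],"twist":0,"jaw":-0.4},{"offset":[0,0,0],"twist":0,"jaw":0},{"offset":[0,0,0],"twist":0,"jaw":0.1},{"offset":[0,0,-30],"twist":0,"jaw":0.1},{"offset":[0,0,-80],"twist":0,"jaw":0.1},{"offset":[0,50,-130],"twist":0,"jaw":0.1},{"offset":[0,110,-130],"twist":0,"jaw":0.1},{"offset":[0,170,-130],"twist":0,"jaw":0.1}]'

```text
time_s: 43.7
tcp_pos: [0.5213, 0.0116, 0.2883]
tcp_rot: [[1.0, 0.002, -0.013], [0.002, -1.0, -0.019], [-0.013, 0.019, -1.0]]
contact_force: [0.4, -0.4, 0.5]
width: 0.0473
```

>>> apply_moves --moves '[{"offset":[0,30,0],"twist":0,"jaw":0.1},{"offset":[0,80,0],"twist":0,"jaw":0.1},{"offset":[0,120,0],"twist":0,"jaw":0.1},{"offset":[0,150,0],"twist":0,"jaw":0.1},{"offset":[0,150,0],"twist":0,"jaw":0.1},{"offset":[0,150,0],"twist":0,"jaw":0.1},{"offset":[0,150,0],"twist":0,"jaw":0.1},{"offset":[0,150,0],"twist":0,"jaw":0.1}]'

```text
time_s: 44.7
tcp_pos: [0.5217, -0.1372, 0.2912]
tcp_rot: [[1.0, 0.004, -0.013], [0.004, -1.0, -0.019], [-0.013, 0.019, -1.0]]
contact_force: [-0.1, -0.7, 0.3]
width: 0.0469
```

```bash
python3 -c "
from h import *
d=snap('top','t10'); e=snap('side','s4')
A=cv2.resize(d['pixels'][245:365,170:310,::-1],(400,343),interpolation=2);B=cv2.resize(e['pixels'][220:380,300:440,::-1],(400,457),interpolation=2)
im=np.zeros((460,800,3),'uint8');im[:343,:400]=A;im[:457,400:]=B;cv2.imwrite('pics/f.png',im)
print(bot.get_obs()['tcp_pos'])"
```

```text
[ 0.522 -0.138  0.291]
```

View pics/f.png

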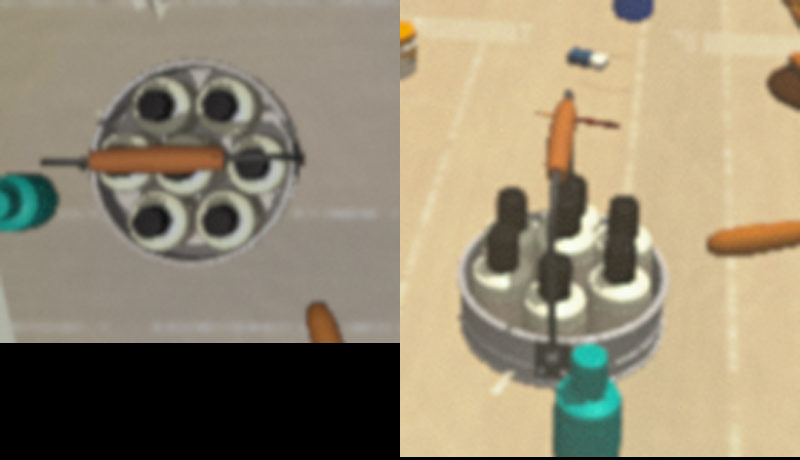

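```bash
python3 -c "
from h import *
d=load('t10'); g=atz(d,170+156/2.857,245+160/2.857,.165); a=(g[0]-.5165)/.125; print(g,a)
if abs(a)<.12: print(bot.sign_off())"
```

```text
[0.519 0.177 0.165] 0.018237016486255975
the job is handed in; nothing more can be done
None
```

I folded the carrier's handle down toward the robot and packed all seven bottles (the tall one, five small ones from the table and the stray). I then raised the handle again, backed the arm off and handed the job in at about 45 s. No verdict came back.

**Last checks:**
- **Bottles:** the last pictures show all seven upright on the floor inside the wall. The tall bottle is within about 3 mm of the middle, measured before the handle was raised.
- **Handle:** measured at about 0.02 rad from upright.
- **Arm:** clear of everything, about 30 cm from the carrier.
- **Jars and tape roll:** the arm never went near them, but I did not measure their positions again at the end.

**What disagreed or went wrong:**
- **Camera and robot positions:** they differed by about 3–4 mm near the carrier, so I corrected the later placements.
- **One missed grasp:** a sign slip made me grip one small bottle 10 mm off its axis. I let go and gripped it again, and the bottle had not moved.
- **Force on the handle:** raising it gave about 24 N at the wrist partway. I eased the path, and it was about 4 N when I let go.

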